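# Response check: hold the contamination probe over the locked check source

### The arm

A 6-joint arm with a two-finger parallel gripper is mounted at the origin on a cart in front of the work surface, level with it; the furniture and walls round the work are solid. World frame = base frame: x ahead of the robot, y to its left, z up, the work surface at z = 0. Lengths are in m, angles in degrees, forces in N, time in s.
With the tool pointing down it reaches from about 0.35 to 0.975 m from the base axis. Payload 7.1 kg.
Tool frame: the origin (TCP) lies on the centre line of the jaws, within the pads' length; the fingertips stand 17 mm ahead of it and the grasp point (between the pads) lies 2 mm behind it (tcp_to_tips is the distance from the TCP to the fingertips, in m); z points along the fingers, y is the line along which they close (so a half turn about z gives the same grasp; the last joint's range is limited). The gripper opens to 88 mm and grips with 3 to 60 N. Pads are 20 mm wide; open, the fingers measure 115 mm over their backs; the gripper's body (75 mm by 178 mm) begins 61 mm behind the grasp point.
Start: joints at [-68.297, 24.242, 93.386, -0, 62.372, -1.089], TCP at [0.242, -0.576, 0.24] pointing down, gripper open.
Joint ranges: [-172.04, 172.04], [-51.8, 120.97], [4.93, 147.93], [-75.15, 255.16], [6.16, 154.13], [-145.62, 145.62]. Speed limits (degrees/s): [136.94, 136.94, 172.46, 180, 180, 180].

### API

Orientations are given as [roll, pitch, yaw] about the fixed x, y, z axes, in that order (R = Rz(yaw) Ry(pitch) Rx(roll)).
In Python, from cell import * gives the robot as it stands.
- The arm moves only by the tool drive_tool, never from a script. Its argument "steps" is a list of rows, each an object with "slide": the shift along the tool's x, y, z in m, a list of three; "roll": the turn about the tool's z in degrees; "gripper": the finger opening in m, from 0 to 0.0878. A call has 1 to 8 rows; each row is the pose to reach, as a shift and turn from the pose commanded when the call began, along the tool's axes at that moment; what a row does not reach only later rows make up. A row lasts 1/8 s, in which the tool goes at most 62.5 mm and 10.7 degrees, less where a joint would pass 70% of its speed; a pose out of reach is approached as far as the arm can. A call with a gripper value outside its range is refused whole. The fingers move at their own pace and stop on an object; "squeeze" is the grip in N (left out, the last holds). Time passes only in rows, so rows that repeat a pose let the fingers close. It gives the time, the measured TCP pose, the force, the opening and the grip force at its end, in the units of the state.
- sense(): the state, without advancing time (a new reading comes with each control period).
- get_image(name): name is "side" or "top" or "wrist"; returns (picture, depth): 420x560x3 uint8, blue, green, red; 420x560 float32, m along the optical axis (not along the pixel's ray), 0 where there is no reading.
- camera_model(name): a dict with "fovy" (degrees; the focal length in pixels is half the picture's height over the tangent of half this angle, whatever the lens; pixels are square), "cx", "cy" (the principal point, pixels), "camera_from_world" (4x4, takes a point from world to camera coordinates); the wrist camera has in their place "hand_eye" (4x4, takes a point from camera to tool coordinates, whose origin is the TCP and whose axes are the flange's). Camera axes: x right, y down, z forward; pixel columns grow to the right and rows downward; lengths in m; the calibration is good to about 2 mm. A picture is of the moment at which its call begins: read the wrist's pose just before it. camera_model takes no time and is no camera call.
- sign_off(): hands the job in; it is judged then, once.
Trained networks look in the newest picture that a camera, given by its name, has taken for a name from the list of things; names that differ only in an ending like _2 or _b are one class to them, and where a whole thing is asked for, a point or a joint stands for the part that bears it (a point fixed in the world has none). Each returns a list of dicts, best first, with "confidence" (0 to 1); they miss things now and then, are a little off and sometimes report something else, mostly with a low value. They report only what shows in the picture. A call takes as long as a camera call. They do not tell look-alikes from the thing itself.
- search_frame(label, camera): "xy" ([column, row] in pixels, amid what is visible of it).
- landmark_of(label, camera): "xy" ([column, row] in pixels: a listed point, or the origin of a listed thing).
The state is a dict: "clock": time; "joint_positions": joint angles; "dq": joint speeds; "effort": joint torques, N m; "ee_pos": TCP position; "eef_rot": TCP orientation; "contact_force": force on the tool from outside, world axes, zero at the start; "ft_torque": the same for the moment, N m; "width": finger opening in m; "finger_force": force on a finger pad.
Only numpy, scipy, OpenCV 4.12 (cv2) and the standard library are available. Lean on these libraries where they do the work, as an engineer would, in place of code of your own. Each camera call takes 0.05 s, during which the arm holds its last target. There are 200 camera calls.

### The job

Do the probe's response check. First, with the probe still in its dock, turn the retaining ring of the check-source holder clockwise until its white index line is fully home at the green locked mark; then lift the orange contamination probe out of its dock by the handle, carry it above the jars and vials standing in between without disturbing them, and hold it still and level with its window centred over the source, about 10 mm above the ring and never touching the holder. Finish while still holding it there: the count is taken in the hand, so do not put it down or let go.

Things in the scene. Friction and masses are not known exactly. Their poses are not given: they have to be found in the camera images.
- source_holder: Check-source holder: grey round base 104 mm across, 11 mm high, bolted down, with a spigot that carries an orange 25 mm disc source under a dark steel retaining ring. Origin: centre of the underside, on the bench; z up along the ring's axis. On the base 40 mm out, a red mark (open) at azimuth 210 deg and a green mark (locked) at 150 deg, counter-clockwise from its x axis
- lock_ring (a joint): Bayonet retaining ring, an upright knurled cylinder 56 mm across from 26 to 52 mm above the bench, turning about the holder's axis, free space 20 mm and more all round it down to the base. Rad: 0 = open stop (index at red), growing CLOCKWISE seen from above, 1.05 = locked stop (index at green). Stays where left; friction about 0.08 N m
- ring_top (a point): Centre of the ring's upper face, on the axis, 52 mm above the bench: the face over which the probe's window is held
- ring_index (a point): White index line on the ring's upper face, 25 mm from the axis; it turns with the ring
- probe: Cordless probe, 0.2 to 0.4 kg: flat round head 66 mm across, 24 mm high, its underside the window; above it an orange handle, a level bar 26 mm wide, flat-sided, from 44 to 74 mm above the window, x = +27 to -113 mm, on a neck at x = 0 to +24 mm. Origin: centre of the window face; z up, away from the window; handle's sides face +y and -y
- probe_grip (a point): Place to grip the probe: middle of the handle's section, at (-35, 0, 59) mm in the probe's frame, on the balance point; fingers close along the probe's y
- dock: Charging dock, fixed: dark plate 150 x 80 x 10 mm, a round nest (72 mm inside, wall to 19 mm above the bench) where the head stands, window 10 mm above the bench, and a forked post (40 mm wide, to 68 mm) at x = -98 mm under the handle. Origin: under the nest's centre, on the bench; axes as the docked probe's. Lift the probe straight up; clear of the fork with the window 30 mm above the bench
- vial_tan: Glass vial with white cap and tan powder, 23 mm across, 56 mm high; origin at the centre of its underside. Must not be disturbed
- amber_jar: Amber glass jar with black cap, 56 mm across, 75 mm high, the tallest thing in between; origin at the centre of its underside. Must not be disturbed
- white_jar: Clear jar with white cap and white powder, 52 mm across, 62 mm high; origin at the centre of its underside. Must not be disturbed
- vial_clear: Empty glass vial with white cap, 23 mm across, 56 mm high; origin at the centre of its underside. Must not be disturbed
Mind the look-alikes: they are no part of the job. Of the things that look like the probe, the larger one is meant.

How it is judged (in metres and radians):
On the way, in this order (a step that is already met when the one before it is completed fails the run):
1. the ring is turned to its locked mark while the probe still stands in its dock (value of joint lock_ring above 0.96 rad and distance of probe from where it was at the start of the episode below 0.03 m), for 0.2 s.
2. the probe is lifted out of the dock, held in the gripper, its window higher than the tallest jar (height (world z) of probe above 0.08 m and contact force between probe and the fingers above 1 N and contact force between probe and dock below 0.1 N), for 0.2 s.
At the end, for the whole second after the job is handed in: Ring at its locked mark (0.96 rad or more of 1.05); probe held in the gripper, still, level within 0.12 rad, window centre within 10 mm of the ring's axis and 4 to 18 mm above its upper face, touching only the gripper; jars and vials upright, within 20 mm of their places (value of joint lock_ring above 0.96 rad and horizontal distance between probe and ring_top below 0.01 m and height (world z) of probe between 0.056 and 0.07 m and angle between probe's own z axis and vertical below 0.12 rad and contact force between probe and the fingers above 1 N and contact force between probe and source_holder below 0.1 N and linear speed of probe below 0.02 m/s and angular speed of probe below 0.2 rad/s and distance of each of vial_tan, amber_jar, white_jar, vial_clear from where it was at the start of the episode below 0.02 m and angle between each of vial_tan, amber_jar, white_jar, vial_clear's own z axis and vertical below 0.2 rad); the arm keeps its last pose, push and grip.
It fails at once if the probe touches the source holder or its ring (contact force between probe and source_holder above 0.5 N).
It fails at once if the vial of tan powder is disturbed (distance of vial_tan from where it was at the start of the episode above 0.02 m or angle between vial_tan's own z axis and vertical above 0.35 rad).
It fails at once if the amber jar is disturbed (distance of amber_jar from where it was at the start of the episode above 0.02 m or angle between amber_jar's own z axis and vertical above 0.35 rad).
It fails at once if the jar of white powder is disturbed (distance of white_jar from where it was at the start of the episode above 0.02 m or angle between white_jar's own z axis and vertical above 0.35 rad).
It fails at once if the empty vial is disturbed (distance of vial_clear from where it was at the start of the episode above 0.02 m or angle between vial_clear's own z axis and vertical above 0.35 rad).
It also fails if it takes over 58 s, if anything falls off the work surface, if the arm or the gripper's body presses on something with over 40 N, if the wrist force passes 120 N, or if a joint passes its speed limit or range.

## Working session

There is one attempt and no reset: what is moved stays moved. The work goes in short steps, Python scripts to look and compute and a tool call to move; the robot and the scene stay as the last step left them, time stands still between calls to the robot, and variables do not carry over. Pictures are saved under pics/ and viewed, at most 10 in all, crops included, and the job is handed in when it is done.

Besides the shell and the picture viewer there is one more tool, called after "Call:" as a command line: name --argument value ..., lists and objects as JSON in quotes. drive_tool: Moves the arm, as the interface text tells. Its arguments: {"type":"object","properties":{"steps":{"type":"array"},"squeeze":{"type":"number"}},"required":["steps"]}

```bash
mkdir -p pics; ls; cat > h.py <<'E'
from cell import *
import numpy as np, cv2
def cam(n):
    m=camera_model(n); f=210/np.tan(np.radians(m['fovy'])/2); return m,f
def proj_pt(n,uv,depth):
    m,f=cam(n); u,v=uv; c=np.array([(u-m['cx'])/f*depth,(v-m['cy'])/f*depth,depth,1])
    return (np.linalg.inv(np.array(m['camera_from_world']))@c)[:3]
def ray(n,uv):
    m,f=cam(n); T=np.linalg.inv(np.array(m['camera_from_world'])); u,v=uv
    return T[:3,3], T[:3,:3]@np.array([(u-m['cx'])/f,(v-m['cy'])/f,1])
def at_z(n,uv,z):
    o,d=ray(n,uv); return o+d*(z-o[2])/d[2]
def tri(n1,uv1,n2,uv2):
    o1,d1=ray(n1,uv1);o2,d2=ray(n2,uv2)
    A=np.stack([d1,-d2],1); s=np.linalg.lstsq(A,o2-o1,rcond=None)[0]
    p,q=o1+s[0]*d1,o2+s[1]*d2; return (p+q)/2,np.linalg.norm(p-q)
E
python3 - <<'E'
from h import *
np.set_printoptions(precision=3,suppress=True)
print(sense())
for n in ['top','side']:
    im,d=get_image(n); cv2.imwrite(f'pics/{n}0.png',im); np.save(f'pics/{n}0.npy',d)
    print(n,{k:np.array(v) for k,v in camera_model(n).items()})
    for l in ['probe','source_holder','dock','vial_tan','amber_jar','white_jar','vial_clear','lock_ring']:
        print(l,[(np.round(r['xy']).astype(int).tolist(),round(r['confidence'],2)) for r in search_frame(l,n)][:4])
    for l in ['probe','probe_grip','ring_top','ring_index','source_holder','dock','amber_jar','white_jar','vial_tan','vial_clear']:
        print('lm',l,[(np.round(r['xy'],1).tolist(),round(r['confidence'],2)) for r in landmark_of(l,n)][:4])
print(camera_model('wrist'))
E
```

```text
pics
{'clock': 0.0, 'joint_positions': array([-68.297,  24.283,  93.431,  -0.001,  62.371,  -1.09 ]), 'dq': array([-0.063,  0.02 ,  0.093, -0.052, -0.004, -0.064]), 'effort': array([ -0.   , -54.463, -27.367,   0.064,   0.023,  -0.   ]), 'ee_pos': array([ 0.242, -0.576,  0.239]), 'eef_rot': array([-179.915,   -0.001,   22.793]), 'contact_force': array([ 0.382, -0.018, -0.629]), 'ft_torque': array([-0.005,  0.044, -0.026]), 'finger_force': 0.0, 'width': 0.08765993022859955}
top {'fovy': array(42.137), 'cx': array(278.494), 'cy': array(207.999), 'camera_from_world': array([[ 0.004, -1.   , -0.001,  0.008],
       [-0.988, -0.003, -0.153,  0.524],
       [ 0.153,  0.002, -0.988,  1.34 ],
       [ 0.   ,  0.   ,  0.   ,  1.   ]])}
probe [([218, 192], 0.93), ([158, 198], 0.66)]
source_holder [([367, 203], 0.81)]
dock [([224, 203], 0.94)]
vial_tan [([283, 170], 0.39)]
amber_jar [([277, 225], 0.62)]
white_jar [([285, 200], 0.96)]
vial_clear [([273, 249], 0.59)]
lock_ring [([363, 200], 0.77), ([217, 189], 0.16)]
lm probe [([165.3, 194.2], 0.93), ([220.1, 186.3], 0.82)]
lm probe_grip [([219.9
[... 975 characters left out ...]
.94), ([165.7, 305.3], 0.83)]
lm probe_grip [([217.3, 225.1], 0.75), ([315.0, 174.8], 0.69), ([172.9, 286.5], 0.61)]
lm ring_top [([302.4, 173.6], 0.66)]
lm ring_index [([313.4, 172.6], 0.61), ([318.8, 246.7], 0.53)]
lm source_holder [([305.7, 189.8], 0.72)]
lm dock [([204.3, 260.8], 0.57)]
lm amber_jar [([287.8, 235.6], 0.68)]
lm white_jar [([261.0, 227.7], 0.88)]
lm vial_tan [([232.4, 220.9], 0.66)]
lm vial_clear [([321.6, 241.3], 0.55)]
{'fovy': 65.90104136408424, 'cx': 281.7945951130734, 'cy': 206.94315367604796, 'hand_eye': array([[ 0.001, -0.962, -0.274,  0.075],
       [ 1.   ,  0.001, -0.   ,  0.001],
       [ 0.   , -0.274,  0.962, -0.144],
       [ 0.   ,  0.   ,  0.   ,  1.   ]])}
```

```bash
python3 - <<'E'
from h import *
t=cv2.imread('pics/top0.png')[130:280,120:420]; cv2.imwrite('pics/topc.png',cv2.resize(t,None,fx=2.6,fy=2.6,interpolation=2))
t=cv2.imread('pics/side0.png')[130:340,110:380]; cv2.imwrite('pics/sidec.png',cv2.resize(t,None,fx=2.8,fy=2.8,interpolation=2))
E
```

```text
(no output)
```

View pics/topc.png

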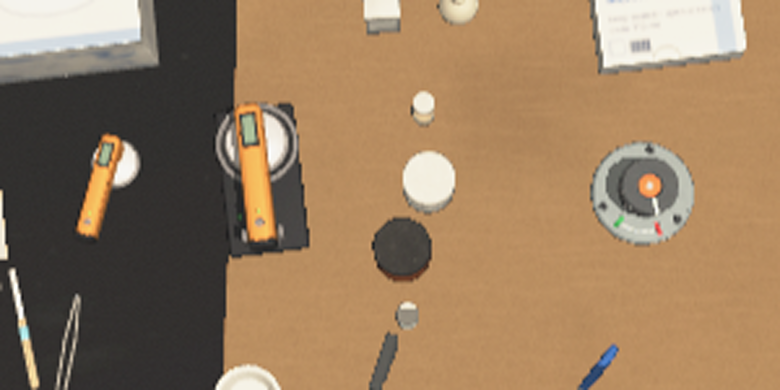

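View pics/sidec.png

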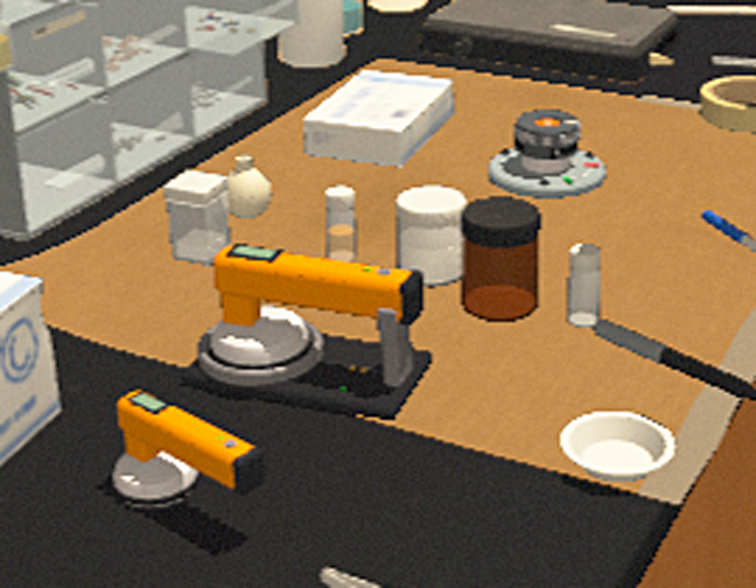

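Candidates for the probe are the large one in the dark dock (top 218,192; side 209,237) and the small one on the black mat (top 158,198; side 171,295). I choose the docked, larger one. The holder has the ring, orange disc, and red and green marks (top ≈370,201). The index line points towards red, at the bottom of the image.

```bash
python3 - <<'E'
from h import *
np.set_printoptions(precision=4,suppress=True)
def cloud(n):
    d=np.load(f'pics/{n}0.npy'); m,f=cam(n); v,u=np.mgrid[:420,:560]
    P=np.stack([(u-m['cx'])/f*d,(v-m['cy'])/f*d,d,np.ones_like(d)],-1)
    return (P@np.linalg.inv(np.array(m['camera_from_world'])).T)[...,:3], cv2.imread(f'pics/{n}0.png'),d
for n in ['top','side']:
    P,im,d=cloud(n); hsv=cv2.cvtColor(im,cv2.COLOR_BGR2HSV)
    org=(hsv[...,0]>8)&(hsv[...,0]<20)&(hsv[...,1]>200)&(hsv[...,2]>130)&(d>0)
    X,Y,Z=P[...,0],P[...,1],P[...,2]
    # handle top of docked probe
    k,lab,st,c=cv2.connectedComponentsWithStats(org.astype(np.uint8))
    for i in range(1,k):
        if st[i,4]<15: continue
        Q=P[lab==i]; zz=np.percentile(Q[:,2],[5,50,90])
        T=Q[(Q[:,2]>zz[2]-.008)]; 
        r=cv2.minAreaRect(T[:,:2].astype(np.float32)*1000)
        print(n,c[i],st[i,4],'z',zz,'rect',np.round(r[0],1),np.round(r[1],1),round(r[2],1))
    # ring
    m=(abs(X-.53)<.15)&(Y<-.1)&(Y>-.32)&(Z>.045)&(Z<.06)&(d>0)
    k,lab,st,c=cv2.connectedComponentsWithStats(m.astype(np.uint8))
    for i in range(1,k):
        if st[i,4]>30:
            Q=P[lab==i]; print(n,'ring?',c[i],st[i,4],cv2.minEnclosingCircle(Q[:,:2].astype(np.float32)*1000),np.median(Q[:,2]))
print('ring disc', at_z('top',(370,201.1),.046),tri('top',(370,201.1),'side',(305.6,173.5)))
for l,a,b in [('probe',(220,186.3),(204.3,257.1)),('grip',(218,192),(217,227))]: print(l,tri('top',a,'side',b))
for l,uv,z in [('vt',(283,170),.056),('aj',(275,225),.075),('wj',(285,199.5),.062),('vc',(276.5,249),.056)]: print(l,at_z('top',uv,z))
E
```

```text
top ring? [369.4286 200.5423] 378 ((541.3743896484375, -219.47203063964844), 28.735626220703125) 0.051486638826924946
side [215.6053 233.1104] 978 z [0.0427 0.0696 0.0803] rect [549.1 164.8] [129.4  25.5] 6.8
side [291. 233.] 16 z [0.0232 0.0268 0.0286] rect [464.6  42.2] [21.6  5.7] 29.4
side [170.5151 287.7698] 530 z [0.0229 0.0455 0.0533] rect [542.4 323.4] [ 7.5 95.9] 75.8
side ring? [304.775 173.83 ] 200 ((542.1734008789062, -215.316162109375), 30.075029373168945) 0.050419641013214195
ring disc [ 0.5412 -0.2211  0.046 ] (array([ 0.5413, -0.2206,  0.0479]), np.float64(0.000914239270035782))
probe (array([0.5868, 0.1637, 0.0049]), np.float64(0.0018051896208354172))
grip (array([0.5583, 0.1604, 0.073 ]), np.float64(0.00015165019430734357))
vt [ 0.6185 -0.001   0.056 ]
aj [0.476  0.0184 0.075 ]
wj [ 0.5418 -0.0062  0.062 ]
vc [0.4185 0.0146 0.056 ]
```

Call:
drive_tool --steps '[{"slide": [0.05,-0.026,0],"roll": -5,"gripper": 0.0878},{"slide": [0.11,-0.056,0],"roll": -10,"gripper": 0.0878},{"slide": [0.165,-0.085,0],"roll": -15,"gripper": 0.0878},{"slide": [0.22,-0.113,0],"roll": -20,"gripper": 0.0878},{"slide": [0.275,-0.141,0],"roll": -25,"gripper": 0.0878},{"slide": [0.33,-0.17,0],"roll": -30,"gripper": 0.0878},{"slide": [0.38,-0.195,0],"roll": -30,"gripper": 0.0878},{"slide": [0.414,-0.212,0],"roll": -30,"gripper": 0.0878}]'

```text
clock: 2.9
ee_pos: [0.5432, -0.2181, 0.2399]
eef_rot: [180.0, -0.0, 52.9]
contact_force: [-1.5, 0.3, -0.7]
width: 0.0876
finger_force: 0.0
```

```bash
cat >> h.py <<'E'
from scipy.spatial.transform import Rotation as Rot
def wsnap():
    s=sense(); im,d=get_image('wrist'); m=camera_model('wrist')
    T=np.eye(4); T[:3,:3]=Rot.from_euler('xyz',s['eef_rot'],degrees=True).as_matrix(); T[:3,3]=s['ee_pos']
    W=T@np.array(m['hand_eye']); f=210/np.tan(np.radians(m['fovy'])/2)
    v,u=np.mgrid[:420,:560]
    P=np.stack([(u-m['cx'])/f*d,(v-m['cy'])/f*d,d,np.ones_like(d)],-1)@W.T
    return s,im,d,P[...,:3],W,f,m
def wz(W,f,m,uv,z):
    o=W[:3,3]; r=W[:3,:3]@np.array([(uv[0]-m['cx'])/f,(uv[1]-m['cy'])/f,1]); return o+r*(z-o[2])/r[2]
def orange(im,d): 
    h=cv2.cvtColor(im,cv2.COLOR_BGR2HSV); return (h[...,0]>5)&(h[...,0]<20)&(h[...,1]>180)&(h[...,2]>120)&(d>0)
def to_tool(s,p):
    return Rot.from_euler('xyz',s['eef_rot'],degrees=True).as_matrix().T@(np.array(p)-s['ee_pos'])
E
cat > ringm.py <<'E'
from h import *
import sys
np.set_printoptions(precision=4,suppress=True)
s,im,d,P,W,f,m=wsnap(); cv2.imwrite(f'pics/{sys.argv[1]}.png',im)
print(s['ee_pos'],s['eef_rot'],s['clock'],s['joint_positions'])
M=(d>0)&(P[...,2]>.046)&(P[...,2]<.058)&(np.hypot(P[...,0]-.541,P[...,1]+.22)<.05)
Q=P[M]
if len(Q):
    c,r=cv2.minEnclosingCircle(Q[:,:2].astype(np.float32)*1000); print('ring',c,r,np.median(Q[:,2]),len(Q),'tool',to_tool(s,[c[0]/1e3,c[1]/1e3,.05]))
    O=orange(im,d)&(np.hypot(P[...,0]-c[0]/1e3,P[...,1]-c[1]/1e3)<.02); print('disc',P[O].mean(0),O.sum())
E
python3 ringm.py w1
```

```text
[ 0.5432 -0.2181  0.2399] [179.9715  -0.0163  52.8981] 2.9 [-23.0479  20.9101  98.543    0.0102  60.5153  14.049 ]
ring (542.8572387695312, -219.8131866455078) 28.24827766418457 0.05020268307775877 2131 tool [-0.0016  0.0006  0.1899]
disc [ 0.5446 -0.2195  0.0472] 32
```

View pics/w1.png

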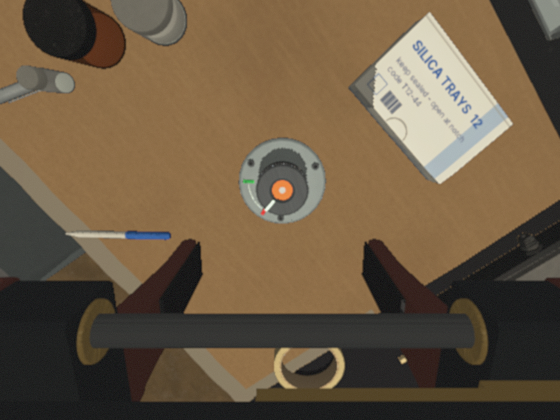

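The wrist view shows the ring with its orange disc at (282,190), the white index at the red mark (264,211) and green at (248,181). Nothing is near the fingers. I'll descend and grip.

Call:
drive_tool --steps '[{"slide": [-0.0015,0.0005,0.04],"roll": 0,"gripper": 0.0878},{"slide": [-0.0015,0.0005,0.085],"roll": 0,"gripper": 0.0878},{"slide": [-0.0015,0.0005,0.125],"roll": 0,"gripper": 0.0878},{"slide": [-0.0015,0.0005,0.16],"roll": 0,"gripper": 0.0878},{"slide": [-0.0015,0.0005,0.185],"roll": 0,"gripper": 0.0878},{"slide": [-0.0015,0.0005,0.196],"roll": 0,"gripper": 0.0878},{"slide": [-0.0015,0.0005,0.196],"roll": 0,"gripper": 0.045},{"slide": [-0.0015,0.0005,0.196],"roll": 0,"gripper": 0.045}]' --squeeze 20

```text
clock: 3.95
ee_pos: [0.5419, -0.2222, 0.0447]
eef_rot: [179.9, -0.0, 52.8]
contact_force: [-0.2, 0.5, -0.0]
width: 0.0714
finger_force: 0.0
```

Call:
drive_tool --steps '[{"slide": [0,0,0],"roll": 0,"gripper": 0.045},{"slide": [0,0,0],"roll": 0,"gripper": 0.045},{"slide": [0,0,0],"roll": 0,"gripper": 0.045}]'

```text
clock: 4.32
ee_pos: [0.5409, -0.2215, 0.0445]
eef_rot: [-180.0, -0.0, 52.8]
contact_force: [-2.0, 1.4, 5.2]
width: 0.0556
finger_force: 20.0
```

Call:
drive_tool --steps '[{"slide": [0,0,0],"roll": 7,"gripper": 0.045},{"slide": [0,0,0],"roll": 15,"gripper": 0.045},{"slide": [0,0,0],"roll": 23,"gripper": 0.045},{"slide": [0,0,0],"roll": 31,"gripper": 0.045},{"slide": [0,0,0],"roll": 39,"gripper": 0.045},{"slide": [0,0,0],"roll": 47,"gripper": 0.045},{"slide": [0,0,0],"roll": 55,"gripper": 0.045},{"slide": [0,0,0],"roll": 61,"gripper": 0.045}]'

```text
clock: 5.32
ee_pos: [0.539, -0.2194, 0.0442]
eef_rot: [-179.8, 0.3, -8.3]
contact_force: [-6.2, 13.4, 9.7]
width: 0.0556
finger_force: 20.0
```

Call:
drive_tool --steps '[{"slide": [0,0,0],"roll": 0,"gripper": 0.045},{"slide": [0,0,0],"roll": 0,"gripper": 0.045},{"slide": [0,0,0],"roll": 0,"gripper": 0.045}]'

```text
clock: 5.7
ee_pos: [0.5391, -0.2194, 0.0442]
eef_rot: [-179.8, 0.3, -8.2]
contact_force: [-5.4, 11.2, 10.3]
width: 0.056
finger_force: 20.0
```

```bash
python3 - <<'E'
from h import *
s=sense();print(s)
E
```

```text
{'clock': 5.7, 'joint_positions': array([-23.36236957,  36.95513762, 104.03463043,   0.14292271,
        39.32661525,  74.74144466]), 'dq': array([-0.04958666,  0.01105867, -0.076455  ,  0.03937108,  0.02072462,
       -0.01421945]), 'effort': array([ -4.93880868, -53.35533857, -21.53797925,  -1.4835915 ,
        -2.85216764,   0.07314853]), 'ee_pos': array([ 0.53911282, -0.219408  ,  0.04417103]), 'eef_rot': array([-179.8299185 ,    0.28163721,   -8.21420359]), 'contact_force': array([-5.37785721, 11.18919013, 10.2966444 ]), 'ft_torque': array([1.95494732, 0.81661664, 0.068528  ]), 'finger_force': 20.00471457839012, 'width': 0.05596855491252521}
```

Call:
drive_tool --steps '[{"slide": [0,0,0],"roll": 0,"gripper": 0.0878},{"slide": [0,0,0],"roll": 0,"gripper": 0.0878},{"slide": [0,0,0],"roll": 0,"gripper": 0.0878},{"slide": [0,0,-0.04],"roll": 0,"gripper": 0.0878},{"slide": [0,0,-0.09],"roll": 0,"gripper": 0.0878},{"slide": [0,0,-0.15],"roll": 0,"gripper": 0.0878},{"slide": [0,0,-0.19],"roll": 0,"gripper": 0.0878},{"slide": [0,0,-0.2],"roll": 0,"gripper": 0.0878}]'

```text
clock: 6.7
ee_pos: [0.5425, -0.2226, 0.2467]
eef_rot: [179.9, -0.3, -8.2]
contact_force: [0.8, -0.0, -0.0]
width: 0.0877
finger_force: 0.0
```

```bash
python3 ringm.py w2; python3 -c "
import cv2
t=cv2.imread('pics/w2.png')[120:260,200:370]; cv2.imwrite('pics/w2c.png',cv2.resize(t,None,fx=4,fy=4,interpolation=2))"
```

```text
[ 0.5425 -0.2226  0.2467] [179.9151  -0.301   -8.2212] 6.7 [-23.4722  20.4269  98.2624  -0.0031  60.998   74.7507]
ring (543.2782592773438, -219.99952697753906) 28.445728302001953 0.0502035757870305 2044 tool [-0.0007 -0.003   0.1967]
disc [ 0.5424 -0.2201  0.0471] 188
```

View pics/w2c.png

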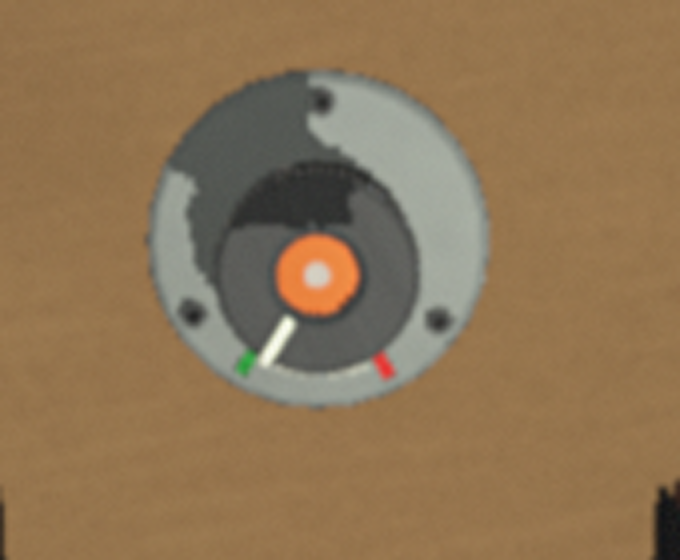

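The index is near green, but there is parallax, so I'll compute the angle.

```bash
python3 - <<'E'
from h import *
m=camera_model('wrist'); f=210/np.tan(np.radians(m['fovy'])/2)
T=np.eye(4); T[:3,:3]=Rot.from_euler('xyz',[179.915,-.301,-8.221],degrees=True).as_matrix(); T[:3,3]=[.5425,-.2226,.2467]
W=T@np.array(m['hand_eye'])
c=np.array([.5428,-.2199])
for n,uv,z in [('idx_out',(262,362),.051),('idx_in',(290,320),.051),('green',(246,363),.011),('red',(384,365),.011),('disc',(317,275),.047),('basec',(320,238),.011)]:
    p=wz(W,f,m,(200+uv[0]/4-.4,120+uv[1]/4-.4),z); v=p[:2]-c; print(n,p,np.hypot(*v),np.degrees(np.arctan2(v[1],v[0])))
E
```

```text
idx_out [ 0.52164736 -0.20226569  0.051     ] 0.02753911655122109 140.18307131960074
idx_in [ 0.53225929 -0.21161246  0.051     ] 0.013408574530848694 141.8241197749607
green [ 0.51082479 -0.19364193  0.011     ] 0.0413751199765184 140.60712794625022
red [ 0.50418728 -0.23525992  0.011     ] 0.04155561504856981 -158.30762192107764
disc [ 0.54267102 -0.22048842  0.047     ] 0.000602394787914276 -102.36352394150356
basec [ 0.54590033 -0.22157892  0.011     ] 0.003525738735540455 -28.43678838566804
```

The ring is home: the index is at 140.5° and green at 140.6°. Next, the probe.

Call:
drive_tool --steps '[{"slide": [-0.006,-0.05,0],"roll": -2,"gripper": 0.0878},{"slide": [-0.012,-0.105,0],"roll": -4,"gripper": 0.0878},{"slide": [-0.018,-0.16,0],"roll": -6,"gripper": 0.0878},{"slide": [-0.024,-0.215,0],"roll": -8,"gripper": 0.0878},{"slide": [-0.03,-0.27,0],"roll": -10,"gripper": 0.0878},{"slide": [-0.036,-0.325,0],"roll": -12,"gripper": 0.0878},{"slide": [-0.042,-0.37,0],"roll": -14,"gripper": 0.0878},{"slide": [-0.042,-0.381,0],"roll": -15,"gripper": 0.0878}]'

```text
clock: 7.75
ee_pos: [0.5529, 0.1632, 0.2415]
eef_rot: [180.0, 0.2, 7.0]
contact_force: [0.4, -1.1, 0.5]
width: 0.0881
finger_force: 0.0
```

Call:
drive_tool --steps '[{"slide": [0,0,0],"roll": 0,"gripper": 0.0878},{"slide": [0,0,0],"roll": 0,"gripper": 0.0878}]'

```text
clock: 8.0
ee_pos: [0.5538, 0.1598, 0.243]
eef_rot: [180.0, 0.1, 6.7]
contact_force: [0.2, 0.3, -0.2]
width: 0.0878
finger_force: 0.0
```

```bash
cat > pm.py <<'E'
from h import *
import sys
np.set_printoptions(precision=4,suppress=True)
s,im,d,P,W,f,m=wsnap(); cv2.imwrite(f'pics/{sys.argv[1]}.png',im)
print(s['ee_pos'],s['eef_rot'],s['clock'],s['joint_positions'])
O=orange(im,d); k,lab,st,c=cv2.connectedComponentsWithStats(O.astype(np.uint8))
for i in range(1,k):
    if st[i,4]<200: continue
    Q=P[lab==i]; zt=np.percentile(Q[:,2],90); T=Q[Q[:,2]>zt-.008]
    r=cv2.minAreaRect(T[:,:2].astype(np.float32)*1000); print(c[i],st[i,4],'ztop',zt,r, np.degrees(np.arctan2(*cv2.fitLine(T[:,:2].astype(np.float32),2,0,.01,.01)[1::-1,0])))
for l in ['probe','probe_grip','dock']:
    print(l,[(np.round(q['xy'],1),round(q['confidence'],2)) for q in landmark_of(l,'wrist')][:3])
# head disc: points between z .02 and .05 not orange
M=(d>0)&(P[...,2]>.03)&(P[...,2]<.04)&~O
Q=P[M&(np.hypot(P[...,0]-.59,P[...,1]-.165)<.06)]
if len(Q)>20: print('head',cv2.minEnclosingCircle(Q[:,:2].astype(np.float32)*1000),len(Q),np.median(Q[:,2]))
E
python3 pm.py w3
```

```text
[0.5538 0.1598 0.243 ] [179.9707   0.0778   6.7011] 8.0 [14.9252 19.9956 99.4624 -0.0205 60.6232 98.2341]
[276.6623 180.2403] 770 ztop 0.08222662469656826 ((550.2291259765625, 160.5193634033203), (131.9700164794922, 24.42564582824707), 7.267527103424072) 2.7421312
[135.3531 185.8176] 1014 ztop 0.05481224426233165 ((542.1166381835938, 312.46502685546875), (17.18617820739746, 99.99443817138672), 77.06209564208984) -13.882624
probe [(array([157. , 152.3]), 0.81), (array([280.9, 151.5]), 0.61), (array([383.1, 248. ]), 0.5)]
probe_grip [(array([139.8, 177.5]), 0.93), (array([277.2, 188.8]), 0.68)]
dock []
head ((591.8330688476562, 165.14956665039062), 28.5192813873291) 583 0.03165757991990936
```

View pics/w3.png

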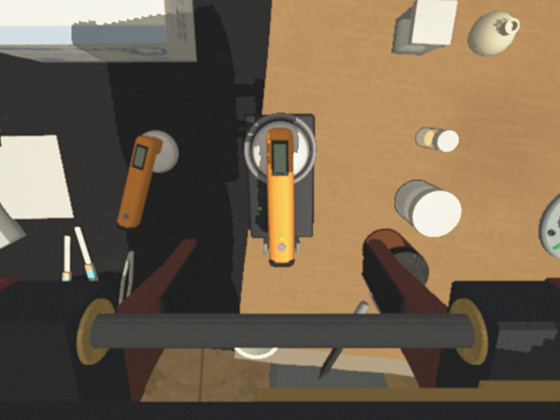

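The larger docked probe has its handle at (281,195) from column 281, row 130 to row 262, centred between the jaws. The small look-alike is at (140,180). I'll descend and grip.

Call:
drive_tool --steps '[{"slide": [0.0013,-0.001,0.04],"roll": 0,"gripper": 0.0878},{"slide": [0.0013,-0.001,0.08],"roll": 0,"gripper": 0.0878},{"slide": [0.0013,-0.001,0.12],"roll": 0,"gripper": 0.0878},{"slide": [0.0013,-0.001,0.15],"roll": 0,"gripper": 0.0878},{"slide": [0.0013,-0.001,0.17],"roll": 0,"gripper": 0.0878},{"slide": [0.0013,-0.001,0.176],"roll": 0,"gripper": 0.0878},{"slide": [0.0013,-0.001,0.176],"roll": 0,"gripper": 0.06},{"slide": [0.0013,-0.001,0.176],"roll": 0,"gripper": 0.02}]' --squeeze 35

```text
clock: 9.2
ee_pos: [0.556, 0.1626, 0.0688]
eef_rot: [-180.0, -0.1, 6.8]
contact_force: [0.5, -0.6, -0.4]
width: 0.0708
finger_force: 0.0
```

Call:
drive_tool --steps '[{"slide": [0,0,0],"roll": 0,"gripper": 0.015},{"slide": [0,0,0],"roll": 0,"gripper": 0.015},{"slide": [0,0,0],"roll": 0,"gripper": 0.015},{"slide": [0,0,0],"roll": 0,"gripper": 0.015},{"slide": [0,0,0],"roll": 0,"gripper": 0.015}]'

```text
clock: 9.82
ee_pos: [0.5553, 0.1619, 0.0677]
eef_rot: [180.0, -0.0, 6.9]
contact_force: [0.5, -3.5, 1.2]
width: 0.0263
finger_force: 34.9
```

Gripped at 26.3 mm. Next, a straight lift of 130 mm.

Call:
drive_tool --steps '[{"slide": [0,0,-0.006],"roll": 0,"gripper": 0.015},{"slide": [0,0,-0.018],"roll": 0,"gripper": 0.015},{"slide": [0,0,-0.035],"roll": 0,"gripper": 0.015},{"slide": [0,0,-0.058],"roll": 0,"gripper": 0.015},{"slide": [0,0,-0.085],"roll": 0,"gripper": 0.015},{"slide": [0,0,-0.11],"roll": 0,"gripper": 0.015},{"slide": [0,0,-0.125],"roll": 0,"gripper": 0.015},{"slide": [0,0,-0.13],"roll": 0,"gripper": 0.015}]'

```text
clock: 10.82
ee_pos: [0.5556, 0.1626, 0.1991]
eef_rot: [-180.0, -0.1, 6.8]
contact_force: [0.3, -0.5, -3.5]
width: 0.0257
finger_force: 35.0
```

Call:
drive_tool --steps '[{"slide": [0,0,0],"roll": 0,"gripper": 0.015},{"slide": [0,0,0],"roll": 0,"gripper": 0.015},{"slide": [0,0,0],"roll": 0,"gripper": 0.015}]'

```text
clock: 11.2
ee_pos: [0.5547, 0.1623, 0.1968]
eef_rot: [180.0, 0.1, 6.8]
contact_force: [0.8, -0.5, -3.3]
width: 0.0256
finger_force: 35.0
```

```bash
python3 pm.py w4; python3 - <<'E'
from h import *
im,d=get_image('side'); cv2.imwrite('pics/s4.png',im); 
E
```

```text
[0.5547 0.1623 0.1968] [179.9882   0.0882   6.7895] 11.2 [ 15.1256  23.4084 101.2794   0.0014  55.4012  98.3353]
[116.5929 196.9713] 1361 ztop 0.05471040716836334 ((541.9993286132812, 312.4412841796875), (17.232784271240234, 99.62708282470703), 77.23307037353516) -14.268873
[281.4417 235.7158] 5166 ztop 0.2146595997531659 ((578.8671264648438, 164.07339477539062), (75.41685485839844, 24.97752571105957), 6.763237476348877) 7.1458583
[272.6359 364.8487] 846 ztop 0.2085256230915042 ((507.05950927734375, 159.32821655273438), (29.029705047607422, 15.866549491882324), 4.971653938293457) -12.217091
probe [(array([281.9, 172.8]), 0.78), (array([144.5, 157.5]), 0.77)]
probe_grip [(array([279., 273.]), 0.69), (array([119. , 188.6]), 0.56)]
dock []
```

View pics/s4.png

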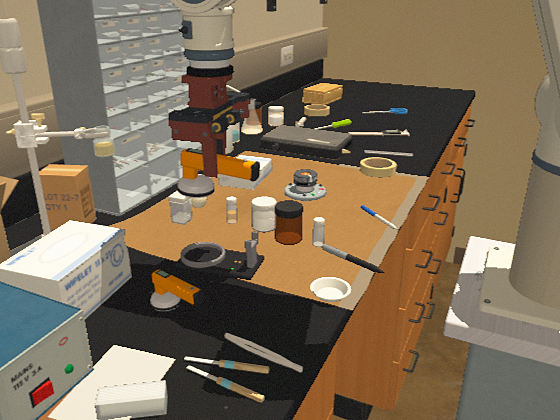

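View pics/w4.png

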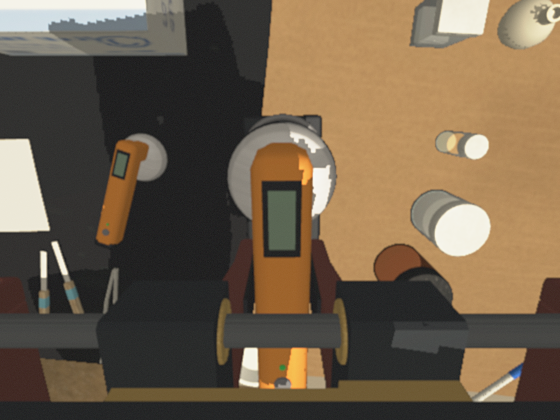

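The probe is held clear of its dock: handle at side (220,163), head at wrist (282,175). I'll measure its pose in the tool frame.

```bash
cat > hm.py <<'E'
from h import *
np.set_printoptions(precision=4,suppress=True)
s,im,d,P,W,f,m=wsnap(); print(s['ee_pos'],s['eef_rot'])
R=Rot.from_euler('xyz',s['eef_rot'],degrees=True).as_matrix(); Q=(P-s['ee_pos'])@R   # tool coords
h=cv2.cvtColor(im,cv2.COLOR_BGR2HSV); O=orange(im,d)
M=(d>0)&(Q[...,2]>.015)&(Q[...,2]<.065)&(abs(Q[...,1])<.045)&(Q[...,0]>-.02)&(Q[...,0]<.09)
v,u=np.mgrid[:420,:560]
H=M&~O&(v<240)
q=Q[H]; print('head n',len(q),'z pct',np.percentile(q[:,2],[2,25,50,75,98]))
print('head y range',q[:,1].min(),q[:,1].max(),'x max',q[:,0].max(),'circ',cv2.minEnclosingCircle(q[:,:2].astype(np.float32)*1000))
# rim circle fit in pixels, by widest row
hull=cv2.convexHull(np.stack([u[H],v[H]],1).astype(np.float32)); e=cv2.fitEllipse(hull); print('ell px',e)
T=(d>0)&(Q[...,2]<-.008)&(Q[...,2]>-.03)&(abs(Q[...,1])<.011)&(Q[...,0]<.062)&(Q[...,0]>-.1)&(O|(h[...,1]<120))&(v<280)
t=Q[T]; A=np.c_[t[:,:2],np.ones(len(t))]; c=np.linalg.lstsq(A,t[:,2],rcond=None)[0]; print('top plane slope deg',np.degrees(c[:2]),'z0',c[2],len(t),'x rng',t[:,0].min(),t[:,0].max())
p=Q[O&(Q[...,2]<0)&(Q[...,2]>-.03)&(abs(Q[...,1])<.03)]; print('front x',np.percentile(p[:,0],[90,97,99.5]),'mid y',p[:,1].min(),p[:,1].max())
E
python3 hm.py
```

```text
[0.5551 0.1624 0.1974] [179.9963   0.0203   6.7917]
head n 4501 z pct [0.0309 0.0335 0.035  0.0378 0.0469]
head y range -0.03197762707172175 0.033559003868751755 x max 0.07263541918910817 circ ((38.74931335449219, 0.8842596411705017), 33.947120666503906)
ell px ((281.16253662109375, 187.6837921142578), (112.73111724853516, 138.16464233398438), 0.5528888702392578)
top plane slope deg [-2.6151 -2.6652] z0 -0.015377443510795251 5893 x rng 0.004103904506337887 0.061995655451055676
front x [0.0579 0.061  0.0624] mid y -0.011559880258421322 0.013631027311340891
```

Call:
drive_tool --steps '[{"slide": [-0.006,0.025,0],"roll": 0,"gripper": 0.015},{"slide": [-0.018,0.075,0],"roll": 0,"gripper": 0.015},{"slide": [-0.032,0.13,0],"roll": 0,"gripper": 0.015},{"slide": [-0.047,0.19,0],"roll": 0,"gripper": 0.015},{"slide": [-0.062,0.25,0],"roll": 0,"gripper": 0.015},{"slide": [-0.077,0.31,0],"roll": 0,"gripper": 0.015},{"slide": [-0.089,0.355,0],"roll": 0,"gripper": 0.015},{"slide": [-0.0944,0.3773,0],"roll": 0,"gripper": 0.015}]'

```text
clock: 12.5
ee_pos: [0.5056, -0.226, 0.1978]
eef_rot: [180.0, -0.0, 6.7]
contact_force: [0.2, 0.3, -3.8]
width: 0.0258
finger_force: 35.0
```

Call:
drive_tool --steps '[{"slide": [0,0,0],"roll": 0,"gripper": 0.015},{"slide": [0,0,0],"roll": 0,"gripper": 0.015},{"slide": [0,0,0.015],"roll": 0,"gripper": 0.015},{"slide": [0,0,0.03],"roll": 0,"gripper": 0.015},{"slide": [0,0,0.045],"roll": 0,"gripper": 0.015},{"slide": [0,0,0.05],"roll": 0,"gripper": 0.015},{"slide": [0,0,0.05],"roll": 0,"gripper": 0.015},{"slide": [0,0,0.05],"roll": 0,"gripper": 0.015}]'

```text
clock: 13.5
ee_pos: [0.5064, -0.2236, 0.148]
eef_rot: [180.0, -0.0, 6.8]
contact_force: [0.5, 0.3, -2.8]
width: 0.0258
finger_force: 35.0
```

```bash
python3 hm.py; python3 - <<'E'
from h import *
for n in ['side','top']:
    im,d=get_image(n); cv2.imwrite(f'pics/{n}5.png',im)
    for l in ['probe','probe_grip']: print(n,l,[(np.round(q['xy'],1),round(q['confidence'],2)) for q in landmark_of(l,n)][:3])
im=cv2.imread('pics/side5.png')[100:240,220:400]; cv2.imwrite('pics/s5.png',cv2.resize(im,None,fx=4,fy=4,interpolation=2))
E
```

```text
[ 0.5064 -0.2236  0.148 ] [179.9797  -0.0333   6.7879]
head n 4492 z pct [0.0312 0.0335 0.035  0.0378 0.0468]
head y range -0.031895005639739835 0.03353200902369404 x max 0.07264020546037099 circ ((38.551116943359375, 0.8298850059509277), 34.11838912963867)
ell px ((281.0862121582031, 187.73562622070312), (112.71083068847656, 138.1581268310547), 179.9224090576172)
top plane slope deg [-3.1032 -2.2671] z0 -0.015196762892662509 5750 x rng 0.004096994970657018 0.061941729695681555
front x [0.0564 0.0596 0.0612] mid y -0.011084939920197804 0.013711735022677444
side probe [(array([164.2, 304. ]), 0.84), (array([301.5, 153.9]), 0.55)]
side probe_grip [(array([172.7, 284.6]), 0.77)]
top probe [(array([162.4, 194.6]), 0.9), (array([372. , 197.1]), 0.38)]
top probe_grip [(array([160.1, 200.7]), 0.68)]
```

View pics/s5.png

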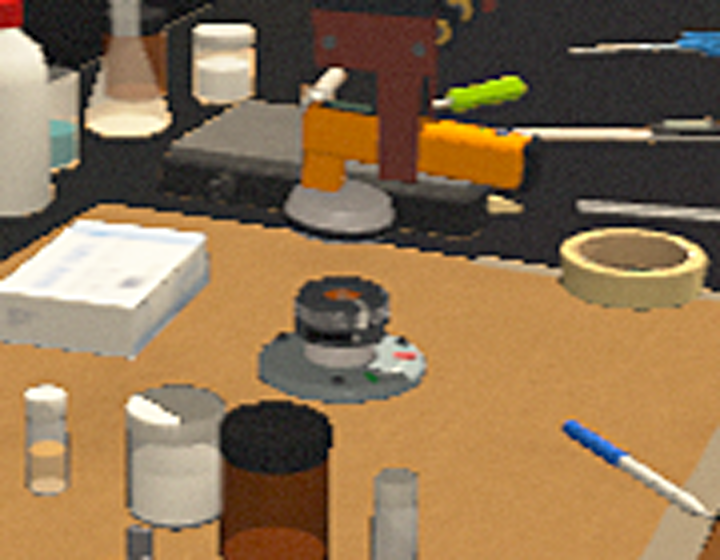

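The side view shows the head centred over the ring: head at crop column 340, ring at 341, with the window about 40 mm above it. I'll check the height and centre numerically against the projected head outline.

```bash
python3 - <<'E'
from h import *
m,f=cam('side'); C=np.array(m['camera_from_world'])
im=cv2.imread('pics/side5.png')
def pr(c,r,z):
    a=np.linspace(0,6.283,200); p=np.stack([c[0]+r*np.cos(a),c[1]+r*np.sin(a),0*a+z,0*a+1],1)@C.T
    return np.stack([m['cx']+f*p[:,0]/p[:,2],m['cy']+f*p[:,1]/p[:,2]],1)
for nm,c,r,z in [('head',(.5427,-.2198),.033,.0903),('ring',(.5427,-.2198),.028,.052)]:
    q=pr(c,r,z); print(nm,'cols',q[:,0].min(),q[:,0].max(),'rows',q[:,1].min(),q[:,1].max())
    im=cv2.polylines(im,[np.int32(q*16)],True,(0,255,0),1,shift=4) if 0 else im
s=cv2.cvtColor(im,cv2.COLOR_BGR2HSV)
for row in (150,152,154): print(row, im[row,285:325].mean(1).astype(int))
print('col305',im[145:182,305].mean(1).astype(int))
E
```

```text
head cols 291.706671149502 319.3683001609014 rows 152.54885807700916 161.59747454710222
ring cols 293.58175636307 316.7641017903903 rows 167.94905689037645 176.1466387129415
150 [ 38  33  34  23  36  24  71 118 133 136 136 138 136 139 139 131 136 129
 134 138 132 138 136 132 132 134 134 133 131 130 130 143 102  22  24  35
  30  34  29  33]
152 [ 48  47  82  86  54  39 101 139 138 138 139 141 143 145 143 144 149 140
 138 139 139 134 135 139 133 135 135 139 142 144 135 135 119  76  23  28
  32  35  37  35]
154 [ 44  47  44  45  44  31  23  50 102 138 151 146 141 145 144 146 148 155
 160 165 164 160 154 153 147 147 145 146 144 137 135 140 128  74  27  21
  33  36  29  36]
col305 [ 88 103 121 128 130 132 134 139 173 164 158 158 132  43   5  99 139 132
 132 135 134 134 136 141  69  44  61  92 100 103  57  54  61 112  96  98
 115]
```

The height agrees with the geometry within a few mm, and the head sits about 2 mm too far forward. I'll lower to about 10 mm above the ring with a −2 mm x trim.

Call:
drive_tool --steps '[{"slide": [-0.002,0,0.004],"roll": 0,"gripper": 0.015},{"slide": [-0.002,0,0.01],"roll": 0,"gripper": 0.015},{"slide": [-0.002,0,0.016],"roll": 0,"gripper": 0.015},{"slide": [-0.002,0,0.022],"roll": 0,"gripper": 0.015},{"slide": [-0.002,0,0.026],"roll": 0,"gripper": 0.015},{"slide": [-0.002,0,0.029],"roll": 0,"gripper": 0.015},{"slide": [-0.002,0,0.029],"roll": 0,"gripper": 0.015},{"slide": [-0.002,0,0.029],"roll": 0,"gripper": 0.015}]'

```text
clock: 14.85
ee_pos: [0.5042, -0.2237, 0.1188]
eef_rot: [180.0, -0.0, 6.8]
contact_force: [-0.0, -0.0, -3.3]
width: 0.0253
finger_force: 35.0
```

Call:
drive_tool --steps '[{"slide": [0,0,0],"roll": 0,"gripper": 0.015},{"slide": [0,0,0],"roll": 0,"gripper": 0.015},{"slide": [0,0,0],"roll": 0,"gripper": 0.015},{"slide": [0,0,0],"roll": 0,"gripper": 0.015}]'

```text
clock: 15.35
ee_pos: [0.504, -0.2236, 0.1187]
eef_rot: [180.0, 0.0, 6.8]
contact_force: [0.0, 0.7, -3.3]
width: 0.026
finger_force: 35.0
```

```bash
python3 hm.py; python3 - <<'E'
from h import *
im,d=get_image('side'); cv2.imwrite('pics/s6full.png',im); im=im[110:210,240:380]; cv2.imwrite('pics/s6.png',cv2.resize(im,None,fx=5.5,fy=5.5,interpolation=2))
E
```

```text
[ 0.504  -0.2236  0.1187] [179.9998   0.0006   6.7945]
head n 4495 z pct [0.031  0.0335 0.035  0.0378 0.0469]
head y range -0.03184137367676929 0.033432033402278245 x max 0.0726344453576684 circ ((38.8386344909668, 1.053094744682312), 33.918434143066406)
ell px ((281.0759582519531, 187.73492431640625), (112.69012451171875, 138.16677856445312), 179.9471893310547)
top plane slope deg [-3.0464 -2.5037] z0 -0.015204788967076999 5789 x rng 0.0037650661410496824 0.0618420073897301
front x [0.0564 0.0597 0.0613] mid y -0.01155763802573882 0.013863491839296813
```

View pics/s6.png

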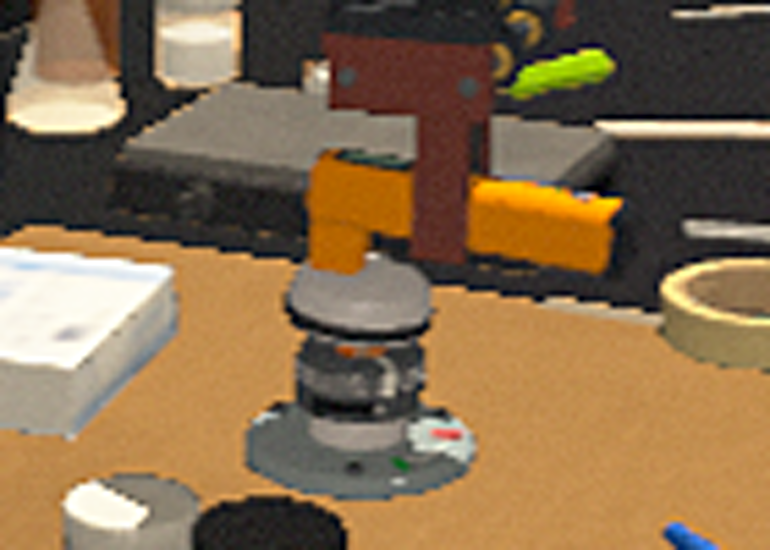

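The side view shows the head (columns 287–431, centre 359) centred over the ring (296–424, centre 360). There is a clear gap below the head's rim at row 340, and no contact force. I'm handing it in.

```bash
python3 -c "
from cell import *
print(sign_off())"
```

```text
the job is handed in; nothing more can be done
None
```

I handed the job in at about 15 s of the 58 s allowed. The ring's index is at the green mark, and the probe is still held centred about 10 mm above the ring with no sign of contact. The camera reads its handle 2–3° off level, under half the limit. The jars and vials stayed clear of the path, but I didn't re-measure them, and `sign_off` returned no verdict.

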